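# Set out a glass lot on the display board

### The job

Set out the sale lot on the long dark display board: stand the amber jar in the middle of the walnut plinth and the green tumbler in the middle of the white plinth, put the blue box flat on the board midway between the two plinths with its long sides running along the board, and stand the lilac salt dish upright on top of the blue box, in the middle. Leave the tall clear vase, the clear rectangular dish and the spoon where they are.

Things in the scene. Friction and masses are not known exactly. Their poses are not given: they have to be found in the camera images.
- jar_center (a point): Loose amber glass jar with a steel knobbed lid, round: body 56 mm diameter from its foot up to 56 mm, lid (50 mm across, with an 18 mm knob) above it, 80 mm tall overall. The point is on its axis half-way up (40 mm above its foot); z points up the axis. Starts standing on the table; 0.2 to 0.4 kg.
- tumbler_center (a point): Loose green glass tumbler, open top, 70 mm tall, 52 mm diameter at the foot widening to 56 mm at the rim, 4 mm wall. The point is on its axis half-way up (35 mm above its foot); z points up the axis. Starts standing on the table.
- giftbox_center (a point): Loose closed blue box with a pale band, 56 mm (x) by 84 mm (y) by 48 mm (z, up). The point is its centre, 24 mm above its underside. Starts lying flat on the table; rigid.
- salt_center (a point): Loose small square lilac glass salt dish, open top, 50 mm (x) by 50 mm (y) by 34 mm high, 6 mm wall. The point is its centre, 17 mm above its underside; z points up. Starts upright on the table.
- board: Fixed long dark display board lying on the table, 110 mm (x) by 350 mm (y, its long axis) and 6 mm thick; origin at the centre of its underside, at table height. The two plinths stand on its long centre line, 130 mm either side of its middle; which plinth is at which end varies.
- walnut_plinth: Fixed dark walnut block on the board, square, 80 x 80 mm and 40 mm high; origin at the centre of its underside (6 mm above the table), z up. Its sides are parallel to the board's.
- white_plinth: Fixed white marble block on the board, square, 80 x 80 mm and 25 mm high; origin at the centre of its underside (6 mm above the table), z up. Its sides are parallel to the board's.
- vase: Bystander: loose tall clear ribbed glass vase, 200 mm tall, 110 mm across its rim, standing to the right of the board; origin at the centre of its foot. Not to be disturbed.
- dish: Bystander: loose clear glass rectangular dish, 120 x 170 mm and 45 mm high, to the left of the board; origin at the centre of its underside. Not to be disturbed.
- spoon: Bystander: loose spoon 130 mm long lying on the table beyond the board, roughly parallel to the table's far edge; origin under its middle. Not to be disturbed.
Things that resemble listed ones, but are neither listed nor needed, are in the scene too. There is more than one size of the part that bears tumbler_center; the job needs the smaller.

How it is judged:
At the end, for the whole second after the job is handed in: Jar upright on walnut plinth, tumbler upright on white plinth, each within 15 mm of its centre; box flat on the board within 15 mm of midway, long sides within 0.22 rad of the board's; salt dish upright on the box within 13 mm of its centre; all at rest (horizontal distance between jar_center and walnut_plinth below 0.015 m and angle between each of jar_center, tumbler_center, salt_center, giftbox_center's own z axis and vertical below 0.12 rad and z of jar_center in the frame of walnut_plinth between 0.074 and 0.086 m and linear speed of each of jar, tumbler, salt, giftbox below 0.02 m/s and angular speed of each of jar, tumbler, salt, giftbox below 0.2 rad/s and horizontal distance between tumbler_center and white_plinth below 0.015 m and z of tumbler_center in the frame of white_plinth between 0.054 and 0.066 m and horizontal distance between salt_center and giftbox_center below 0.013 m and z of salt_center in the frame of giftbox_center between 0.035 and 0.047 m and x of giftbox_center in the frame of board between -0.015 and 0.015 m and y of giftbox_center in the frame of board between -0.015 and 0.015 m and z of giftbox_center in the frame of board between 0.024 and 0.036 m and angle between the y axis of giftbox_center and the y axis of board, either way round below 0.22 rad); the robot touches nothing.
It fails at once if the vase is moved by more than 20 mm (distance of vase from where it was at the start of the episode above 0.02 m).
It fails at once if the dish is moved by more than 20 mm (distance of dish from where it was at the start of the episode above 0.02 m).
It fails at once if the spoon is moved by more than 20 mm (distance of spoon from where it was at the start of the episode above 0.02 m).
It also fails if it takes over 106 s, if anything falls off the work surface, if the arm or the gripper's body presses on something with over 40 N, if the wrist force passes 120 N, or if a joint passes its speed limit or range.

### The arm

A 7-joint arm with a two-finger parallel gripper is mounted at the origin on the work surface. World frame = base frame: x ahead of the robot, y to its left, z up, the work surface at z = 0. Lengths are in m, angles in rad, forces in N, time in s.
With the tool pointing down it reaches from about 0.4 to 0.85 m from the base axis. Payload 10.4 kg.
Tool frame: the origin (TCP) lies on the centre line of the jaws, within the pads' length; the fingertips stand 14 mm ahead of it and the grasp point (between the pads) lies 5 mm behind it (manip.tip_reach is the distance from the TCP to the fingertips, in m); z points along the fingers, y is the line along which they close (so a half turn about z gives the same grasp; the last joint's range is limited). The gripper opens to 85 mm and grips with 20 to 120 N. Pads are 22 mm wide; open, the fingers measure 114 mm over their backs; the gripper's body (76 mm by 85 mm) begins 54 mm behind the grasp point. The pads swing forward as they close: fully open they stand 13 mm farther back than shut.
Start: joints at [-1.187, 0.332, -0.065, 1.46, 0.022, 1.35, -0.088], TCP at [0.247, 0.574, 0.224] pointing down, gripper open.
Joint ranges: [-2.6, 2.6], [-0.5, 2.12], [-1.47, 1.34], [0.16, 2.42], [-1.27, 4.41], [0.06, 2.06], [-2.6, 2.6]. Speed limits (rad/s): [2.22, 2.22, 2.79, 2.79, 3.14, 3.14, 3.14].

### API

Orientations are given as a unit quaternion [x, y, z, w].
In Python, from workcell import manip gives the robot as it stands.
- The arm moves only by the shell command python3 -m pendant 'ROWS' [FORCE]. ROWS is JSON, a list of rows, each a list of 7 numbers: the shift along the tool's x, y, z in units of 50 mm (1.0 is 50 mm), then the turn, a rotation vector about the tool's x, y, z in units of 8 degrees (1.0 is 8 degrees), then the opening, from -1 (shut) to 1 (fully open), so that 0 is half open. In form: [[dx, dy, dz, ax, ay, az, jaw], ...]. A call has exactly 10 rows; each row is the pose to reach, as a shift and turn from the pose commanded when the call began, along the tool's axes at that moment; what a row does not reach only later rows make up. A row lasts 1/8 s, in which the tool goes at most 62.5 mm and 10.7 degrees, less where a joint would pass 70% of its speed; a pose out of reach is approached as far as the arm can. A call with a gripper value outside its range is refused whole. The fingers move at their own pace and stop on an object; FORCE is the grip in N (left out, the last holds). Time passes only in rows, so rows that repeat a pose let the fingers close, or fill a call up. It gives the time, the measured TCP pose, the force, the opening and the grip force at its end, in the units of the state.
- manip.get_obs(): the state, without advancing time (a new reading comes with each control period).
- manip.camera(name): name is "scene" or "top" or "wrist"; returns (picture, depth): 400x640x3 uint8, red, green, blue; 400x640 float32, m along the optical axis (not along the pixel's ray), 0 where there is no reading.
- manip.get_calibration(name): a dict with "fx", "fy", "cx", "cy" (pixels), "D" ([k1, k2, p1, p2, k3] as OpenCV has them; the pictures are not rectified), "xyz" and "orientation" of the camera in the world. Camera axes: x right, y up, looking along -z (the intrinsics and any distortion apply to the point x, -y, -z); pixel columns grow to the right and rows downward; lengths in m; the calibration is good to about 2 mm. A picture is of the moment at which its call begins: read the wrist's pose just before it. get_calibration takes no time and is no camera call; for the wrist camera it gives the pose at the moment of the call.
- manip.hand_in(): hands the job in; it is judged then, once.
Trained networks look in the newest picture that a camera, given by its name, has taken for a name from the list of things; names that differ only in an ending like _2 or _b are one class to them, and where a whole thing is asked for, a point or a joint stands for the part that bears it (a point fixed in the world has none). Each returns a list of dicts, best first, with "p" (0 to 1); they miss things now and then, are a little off and sometimes report something else, mostly with a low value. They report only what shows in the picture. A call takes as long as a camera call. They do not tell look-alikes from the thing itself.
- manip.find_in(thing, camera): "box" ([left, top, right, bottom] in pixels, round what is visible of it).
- manip.trace(thing, camera): "pixels" (400x640 bool, what is visible of it) and "box" ([left, top, right, bottom] in pixels, round what is visible of it).
- manip.tip_of(thing, camera): "pixel" ([column, row] in pixels: a listed point, or the origin of a listed thing).
The state is a dict: "clock": time; "joint_pos": joint angles; "joint_velocities": joint speeds; "tau": joint torques, N m; "position": TCP position; "ee_rot": TCP orientation; "ft_force": force on the tool from outside, world axes, zero at the start; "torque": the same for the moment, N m; "grip_width": opening from 0.0 (shut) to 1.0 (fully open); "grasp_force": force on a finger pad.
Only numpy, scipy, OpenCV 4.12 (cv2) and the standard library are available. Lean on these libraries where they do the work, as an engineer would, in place of code of your own. Each camera call takes 0.05 s, during which the arm holds its last target. There are 200 camera calls.

## Working session

There is one attempt and no reset: what is moved stays moved. The work goes in short steps, Python scripts to look and compute and a shell command to move; the robot and the scene stay as the last step left them, time stands still between calls to the robot, and variables do not carry over. Pictures are saved under pics/ and viewed, at most 14 in all, crops included, and the job is handed in when it is done.

```bash
mkdir -p pics; cat > h.py <<'E'
import numpy as np, cv2
from scipy.spatial.transform import Rotation as R
from workcell import manip
def snap(cam,name=None):
    c=manip.get_calibration(cam); im,d=manip.camera(cam)
    if name: cv2.imwrite(f'pics/{name}.png',im[:,:,::-1])
    return im,d,c
def rays(px,c):
    K=np.array([[c['fx'],0,c['cx']],[0,c['fy'],c['cy']],[0,0,1]])
    u=cv2.undistortPoints(np.array(px,float).reshape(-1,1,2),K,np.array(c['D'],float)).reshape(-1,2)
    v=np.c_[u[:,0],-u[:,1],-np.ones(len(u))]
    return R.from_quat(c['orientation']).apply(v)
def at_z(px,c,z):
    v=rays(px,c); o=np.array(c['xyz']); return o+v*((z-o[2])/v[:,2])[:,None]
def at_d(px,d,c):
    px=np.array(px,int).reshape(-1,2); return np.array(c['xyz'])+rays(px,c)*d[px[:,1],px[:,0]][:,None]
def cloud(mask,d,c):
    ys,xs=np.nonzero(mask&(d>0)); return at_d(np.c_[xs,ys],d,c)
E
python3 - <<'E'
from h import *
o=manip.get_obs(); print(o['position'],o['ee_rot'],o['clock'])
T=['jar_center','tumbler_center','giftbox_center','salt_center','board','walnut_plinth','white_plinth','vase','dish','spoon']
for cam in ['top','scene']:
    im,d,c=snap(cam,cam+'0'); print(cam,c['xyz'])
    for t in T:
        for r in manip.trace(t,cam)[:4]:
            if r['p']<.2: continue
            P=cloud(r['pixels'],d,c)
            print(t,round(r['p'],2),np.round(r['box']),'n',len(P), np.round(np.median(P,0),3),np.round(np.percentile(P,[3,97],axis=0),3).tolist() if len(P) else '')
E
```

```text
[0.24715244 0.57364509 0.22362851] [ 2.01986749e-01  9.79388004e-01 -6.90696193e-04 -1.18698422e-04] 0.0
top [0.49183737 0.0222955  1.33389976]
jar_center 0.73 [432. 220. 453. 242.] n 364 [ 0.429 -0.304  0.065] [[0.406, -0.33, 0.001], [0.453, -0.285, 0.08]]
tumbler_center 0.79 [369. 257. 402. 291.] n 759 [ 0.311 -0.146  0.036] [[0.282, -0.176, 0.005], [0.352, -0.106, 0.101]]
tumbler_center 0.63 [359. 222. 380. 241.] n 329 [ 0.429 -0.102  0.013] [[0.407, -0.123, -0.0], [0.456, -0.074, 0.072]]
giftbox_center 0.67 [202. 220. 240. 248.] n 659 [0.439 0.324 0.047] [[0.402, 0.285, 0.009], [0.474, 0.366, 0.052]]
salt_center 0.6 [288. 220. 314. 247.] n 338 [0.434 0.1   0.009] [[0.406, 0.07, -0.001], [0.462, 0.125, 0.037]]
board 0.83 [272. 147. 393. 203.] n 2734 [0.603 0.001 0.006] [[0.544, -0.145, 0.001], [0.666, 0.146, 0.011]]
walnut_plinth 0.74 [359. 153. 396. 187.] n 856 [ 0.618 -0.128  0.045] [[0.579, -0.169, 0.006], [0.658, -0.09, 0.05]]
white_plinth 0.75 [275. 167. 304. 197.] n 765 [0.59  0.128 0.031] [[0.553, 0.09, 0.025], [0.628, 0.166, 0.036]]
vase 0.62 [455. 125. 510. 166.] n 1897 [
[... 1453 characters left out ...]
0.0], [0.668, 0.161, 0.009]]
walnut_plinth 0.69 [247. 192. 282. 222.] n 771 [ 0.63  -0.124  0.043] [[0.584, -0.165, 0.013], [0.663, -0.09, 0.048]]
white_plinth 0.62 [239. 250. 276. 277.] n 364 [ 0.781 -0.022  0.01 ] [[0.759, -0.1, -0.001], [0.797, 0.013, 0.02]]
white_plinth 0.59 [326. 221. 364. 258.] n 780 [0.598 0.13  0.029] [[0.554, 0.089, 0.011], [0.634, 0.166, 0.034]]
vase 0.85 [152. 127. 205. 197.] n 1994 [ 0.667 -0.39   0.148] [[0.614, -0.454, 0.002], [0.709, -0.355, 0.198]]
vase 0.72 [353. 194. 369. 213.] n 310 [0.444 0.097 0.019] [[0.412, 0.072, -0.001], [0.468, 0.125, 0.035]]
spoon 0.7 [238. 249. 278. 280.] n 479 [ 0.78  -0.028  0.008] [[0.756, -0.104, -0.003], [0.799, 0.012, 0.02]]
```

View pics/top0.png

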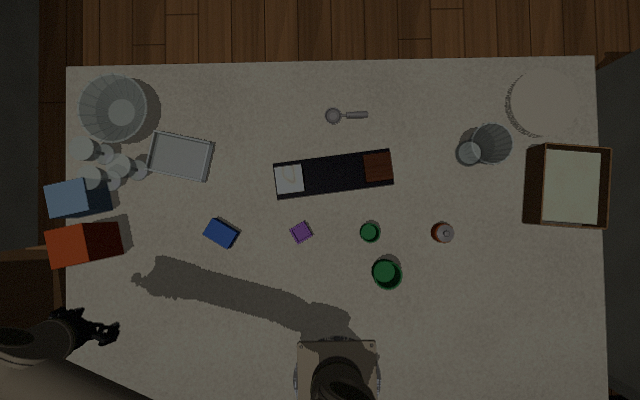

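View pics/scene0.png

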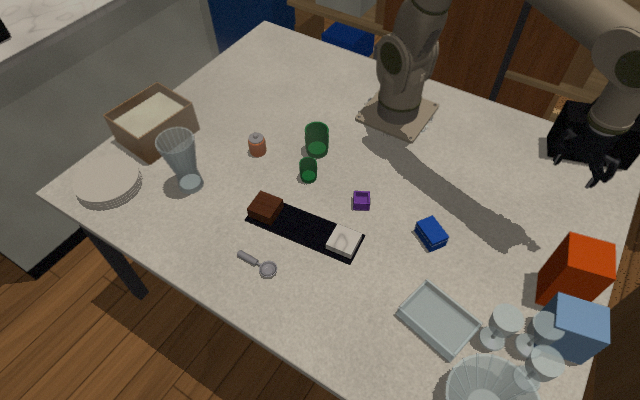

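Top view: white plinth is at (289,179), walnut at (377,166), box at (220,233), salt dish at (301,232), small tumbler at (370,231) with the larger look-alike at (386,273), and jar at (442,232). The scene view agrees.

```bash
cat >> h.py <<'E'
def yaw_rect(P):
    r=cv2.minAreaRect(P[:,:2].astype(np.float32)); b=cv2.boxPoints(r); e=[b[1]-b[0],b[2]-b[1]]
    e.sort(key=lambda v:-np.linalg.norm(v)); return np.array(r[0]),[float(np.linalg.norm(v)) for v in e],float(np.degrees(np.arctan2(e[0][1],e[0][0]))%180)
def go(p,phi):
    """row (shift, turn) to TCP p, pointing down, closing axis at world angle phi deg (mod 180)"""
    o=manip.get_obs(); Q=R.from_quat(o['ee_rot']); best=None
    for k in (0,180):
        a=np.radians(phi+k); y=np.array([np.cos(a),np.sin(a),0]); z=np.array([0,0,-1.]); x=np.cross(y,z)
        t=R.from_matrix(np.c_[x,y,z]); rv=(Q.inv()*t).as_rotvec()
        if best is None or np.linalg.norm(rv)<np.linalg.norm(best): best=rv
    s=Q.inv().apply(np.array(p)-o['position'])/.05
    print('ROW',np.round(s,2),np.round(np.degrees(best)/8,2),'j7',round(o['joint_pos'][6],2),'t',round(o['clock'],2))
E
python3 - <<'E'
from h import *
im,d,c=snap('top')
for t,z0,z1 in [('giftbox_center',.04,.06),('salt_center',.028,.045),('board',.0,.012),('walnut_plinth',.04,.052),('white_plinth',.025,.04),('jar_center',.0,.09),('dish',0,.06)]:
    r=manip.trace(t,'top')[0]; P=cloud(r['pixels'],d,c); P=P[(P[:,2]>z0)&(P[:,2]<z1)]; print(t,len(P),yaw_rect(P))
for t in ['jar_center','tumbler_center']:
    for cam in ['top']:
        for r in manip.tip_of(t,cam)[:3]: print(t,r['p'],at_z([r['pixel']],c,.04 if t[0]=='j' else .035))
print(c.keys()); w=manip.get_calibration('wrist'); print(w['xyz'],R.from_quat(w['orientation']).as_matrix().round(2).tolist(),w['fx'])
r=yaw_rect; 
go([.44,.326,.26],0); go([.44,.326,.26],30);go([.44,.326,.26],150)
E
```

```text
giftbox_center 569 (array([0.43801057, 0.32840097]), [0.08321861177682877, 0.05657093599438667], 57.44540023803711)
salt_center 125 (array([0.43452415, 0.09811361]), [0.050301481038331985, 0.049593646079301834], 119.68484497070312)
board 2641 (array([ 0.60424626, -0.00074902]), [0.3483082056045532, 0.11148419231176376], 96.34423828125)
walnut_plinth 759 (array([ 0.61957002, -0.13008872]), [0.08053337037563324, 0.08034727722406387], 6.427884101867676)
white_plinth 708 (array([0.59073716, 0.12755586]), [0.08058906346559525, 0.07789452373981476], 7.763276100158691)
jar_center 361 (array([ 0.42672136, -0.30944604]), [0.05390337109565735, 0.05110893025994301], 172.25372314453125)
dish 2575 (array([0.66817755, 0.44870079]), [0.17412979900836945, 0.1267567276954651], 76.90716552734375)
jar_center 0.89 [[ 0.43376292 -0.3201805   0.04      ]]
tumbler_center 0.75 [[ 0.31210166 -0.13983785  0.035     ]]
tumbler_center 0.61 [[ 0.42731687 -0.10880866  0.035     ]]
dict_keys(['fx', 'fy', 'cx', 'cy', 'D', 'xyz', 'orientation'])
[0.18406349 0.60129752 0.37305984] [[0.4, -0.88, -0.25], [0.92, 0.38, 0.11], [-0.0, -0.28, 0.96]] 297.8329879980943
ROW [-5.5  -3.03 -0.71] [ 0.   -0.    8.34] j7 -0.09 t 1.6
ROW [-5.5  -3.03 -0.71] [ 0.   -0.    4.59] j7 -0.09 t 1.6
ROW [-5.5  -3.03 -0.71] [  0.     0.   -10.41] j7 -0.09 t 1.6
```

```bash
python3 -c "
from h import *
go([.438,.3284,.12],-32.6); print(manip.tip_reach)"
```

```text
ROW [-5.45 -3.    2.09] [  0.     0.   -10.09] j7 -0.09 t 1.6
0.014
```

```bash
python3 -m pendant '[[-5.45,-3,0.5,0,0,12.4,1],[-5.45,-3,0.5,0,0,12.4,1],[-5.45,-3,0.5,0,0,12.4,1],[-5.45,-3,0.5,0,0,12.4,1],[-5.45,-3,0.5,0,0,12.4,1],[-5.45,-3,1,0,0,12.4,1],[-5.45,-3,2.1,0,0,12.4,1],[-5.45,-3,2.1,0,0,12.4,1],[-5.45,-3,2.1,0,0,12.4,1],[-5.45,-3,2.1,0,0,12.4,1]]' 40; python3 -c "
from h import *
go([.438,.3284,.024],-32.6); im,d,c=snap('wrist','w1')
r=manip.trace('giftbox_center','wrist')[0]; P=cloud(r['pixels'],d,c); P=P[(P[:,2]>.04)&(P[:,2]<.056)]; print(len(P),yaw_rect(P), r['box'])
print(manip.get_obs()['joint_pos'].round(2))"
```

```text
clock: 2.85
position: [0.4382, 0.3285, 0.1193]
ee_rot: [0.878, 0.479, -0.0, 0.0]
ft_force: [-0.2, 1.0, 0.1]
grip_width: 1.002
grasp_force: 0.0
ROW [-0.   -0.    1.91] [ 0.    0.   -0.01] j7 -1.23 t 2.85
7303 (array([0.43979669, 0.32716143]), [0.08375800400972366, 0.056012965738773346], 57.582603454589844) [289.8, 145.9, 364.5, 257.1]
[-0.98  0.25  0.29  1.81 -0.08  1.09 -1.23]
```

View pics/w1.png

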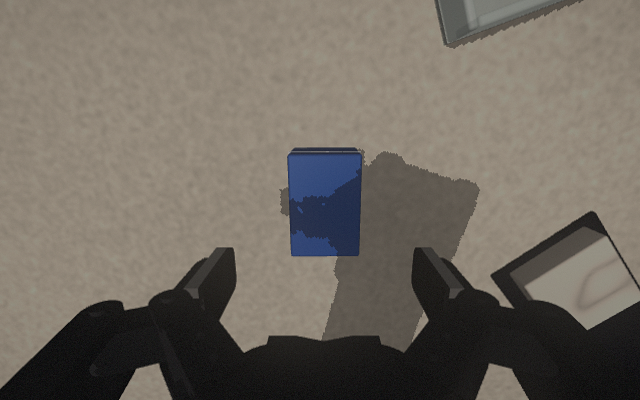

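The wrist view shows the box at (325,203), centred between the pads. Descend, grip and lift.

```bash
python3 -m pendant '[[0,0,0.9,0,0,0,1],[0,0,1.9,0,0,0,1],[0,0,1.9,0,0,0,1],[0,0,1.9,0,0,0,-0.2],[0,0,1.9,0,0,0,-0.2],[0,0,1.9,0,0,0,-0.2],[0,0,1.9,0,0,0,-0.2],[0,0,1.9,0,0,0,-0.2],[0,0,1.9,0,0,0,-0.2],[0,0,1.9,0,0,0,-0.2]]' 40; python3 -c "
from h import *
go([.4385,.328,.15],-32.6)"
```

```text
clock: 4.2
position: [0.4396, 0.3295, 0.0269]
ee_rot: [0.877, 0.481, 0.002, -0.001]
ft_force: [-0.5, -1.2, 7.6]
grip_width: 0.644
grasp_force: 42.3
ROW [-0.03  0.   -2.46] [ 0.01 -0.03  0.01] j7 -1.2 t 4.2
```

```bash
python3 -c "
from h import *
go([.604,.0005,.11],6.4)"
```

```text
ROW [-3.78  6.31 -1.67] [ 0.01 -0.03 -4.86] j7 -1.2 t 4.2
```

```bash
python3 -m pendant '[[0,0,-1.2,0,0,0,-0.2],[0,0,-2.2,0,0,0,-0.2],[-0.5,0.9,-2.2,0,0,-1,-0.2],[-1.1,1.9,-2.2,0,0,-2,-0.2],[-1.7,2.9,-2.2,0,0,-3,-0.2],[-2.3,3.9,-2.2,0,0,-4,-0.2],[-2.9,4.9,-2.2,0,0,-4.9,-0.2],[-3.5,5.8,-1.8,0,0,-4.9,-0.2],[-3.8,6.3,-1.7,0,0,-4.9,-0.2],[-3.8,6.3,-1.7,0,0,-4.9,-0.2]]'; python3 -c "
from h import *
go([.604,.0005,.035],6.4); im,d,c=snap('top','t2'); cv2.imwrite('pics/t2c.png',cv2.resize(im[120:230,240:420,::-1],None,fx=4,fy=4))
r=manip.trace('giftbox_center','top')
for q in r[:2]: print(q['p'],q['box'])
"
```

```text
clock: 5.45
position: [0.6023, -0.0042, 0.1102]
ee_rot: [0.666, 0.746, -0.0, 0.001]
ft_force: [-0.5, 0.2, -0.7]
grip_width: 0.639
grasp_force: 44.6
ROW [0.09 0.04 1.5 ] [0.01 0.01 0.01] j7 0.18 t 5.45
```

```bash
python3 -m pendant '[[0.1,0.04,0.7,0,0,0,-0.2],[0.1,0.04,1.3,0,0,0,-0.2],[0.1,0.04,1.5,0,0,0,-0.2],[0.1,0.04,1.53,0,0,0,-0.2],[0.1,0.04,1.53,0,0,0,-0.2],[0.1,0.04,1.53,0,0,0,0.9],[0.1,0.04,1.53,0,0,0,0.9],[0.1,0.04,1.53,0,0,0,0.9],[0.1,0.04,0.5,0,0,0,0.9],[0.1,0.04,-0.3,0,0,0,0.9]]'; python3 -c "
from h import *
go([.604,.0005,.035],6.4); im,d,c=snap('wrist','w2')
T={}
for t,z0,z1 in [('giftbox_center',.048,.062),('walnut_plinth',.04,.052),('white_plinth',.025,.036)]:
    for r in manip.trace(t,'wrist')[:1]:
        P=cloud(r['pixels'],d,c); P=P[(P[:,2]>z0)&(P[:,2]<z1)]; print(t,r['p'],len(P),yaw_rect(P) if len(P)>50 else '',P[:,2].mean())
go([.4345,.098,.11],29.7);go([.4345,.098,.11],-60.3)"
```

```text
clock: 6.8
position: [0.6033, 0.0039, 0.1261]
ee_rot: [0.665, 0.747, 0.0, 0.0]
ft_force: [0.8, -0.3, 0.3]
grip_width: 0.951
grasp_force: 0.0
ROW [-0.07  0.01  1.82] [0.   0.   0.03] j7 0.16 t 6.8
giftbox_center 0.59 7287 (array([0.60516304, 0.00197398]), [0.08374465256929398, 0.05604421719908714], 96.8152084350586) 0.053082083693480796
walnut_plinth 0.71 2904 (array([ 0.61900032, -0.10944272]), [0.07993336766958237, 0.03680050000548363], 6.449563503265381) 0.045001694514793626
white_plinth 0.7 10147 (array([0.59321225, 0.11863557]), [0.0800255537033081, 0.06473814696073532], 6.62969446182251) 0.029983188520507402
ROW [ 2.26 -3.14  0.3 ] [ 0.01 -0.   -2.88] j7 0.16 t 7.0
ROW [ 2.26 -3.14  0.3 ] [ 0.01 -0.01  8.37] j7 0.16 t 7.0
```

View pics/w2.png

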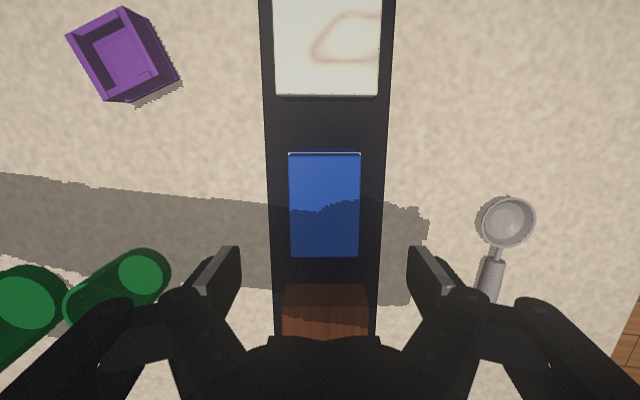

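```bash
python3 -m pendant '[[0,0,0,0,0,0,1],[2.25,-3.15,0.3,0,0,-2.9,1],[2.25,-3.15,0.3,0,0,-2.9,1],[2.25,-3.15,0.3,0,0,-2.9,1],[2.25,-3.15,0.3,0,0,-2.9,1],[2.25,-3.15,0.3,0,0,-2.9,1],[2.25,-3.15,0.3,0,0,-2.9,1],[2.25,-3.15,0.3,0,0,-2.9,1],[2.25,-3.15,0.3,0,0,-2.9,1],[2.25,-3.15,0.3,0,0,-2.9,1]]'; python3 -c "
from h import *
im,d,c=snap('wrist','w3')
r=manip.trace('salt_center','wrist')[0]; P=cloud(r['pixels'],d,c); P=P[(P[:,2]>.03)&(P[:,2]<.038)]; print(len(P),yaw_rect(P), r['box'])
m=yaw_rect(P); go([*m[0],.022],m[2]); go([*m[0],.022],m[2]+90)"
```

```text
clock: 8.25
position: [0.4338, 0.0973, 0.1093]
ee_rot: [0.501, 0.865, -0.0, -0.0]
ft_force: [0.0, -0.1, -0.2]
grip_width: 0.999
grasp_force: 0.0
1626 (array([0.43595198, 0.09614716]), [0.04995652288198471, 0.04993526637554169], 29.375701904296875) [292.6, 168.2, 362.0, 236.3]
ROW [-0.05  0.03  1.75] [-0.   -0.    0.06] j7 0.21 t 8.35
ROW [-0.05  0.03  1.75] [  0.    -0.   -11.19] j7 0.21 t 8.35
```

```bash
python3 -m pendant '[[-0.05,0.03,0.9,0,0,0,1],[-0.05,0.03,1.6,0,0,0,1],[-0.05,0.03,1.73,0,0,0,1],[-0.05,0.03,1.73,0,0,0,-0.4],[-0.05,0.03,1.73,0,0,0,-0.4],[-0.05,0.03,1.73,0,0,0,-0.4],[-0.05,0.03,1.73,0,0,0,-0.4],[-0.05,0.03,1.73,0,0,0,-0.4],[-0.05,0.03,1.73,0,0,0,-0.4],[-0.05,0.03,1.73,0,0,0,-0.4]]' 30; python3 -c "
from h import *
go([.605,.002,.13],6.6)"
```

```text
clock: 9.6
position: [0.4361, 0.0961, 0.0229]
ee_rot: [0.501, 0.866, 0.0, -0.0]
ft_force: [0.7, 0.8, 0.3]
grip_width: 0.301
grasp_force: 0.6
ROW [-3.31  1.99 -2.14] [-0.   -0.    2.91] j7 0.26 t 9.6
```

```bash
python3 -c "
from h import *
im,d,c=snap('wrist','w4')
im,d,c=snap('scene'); cv2.imwrite('pics/s4.png',cv2.resize(im[130:270,280:430,::-1],None,fx=4,fy=4))"
```

```text
(no output)
```

View pics/w4.png

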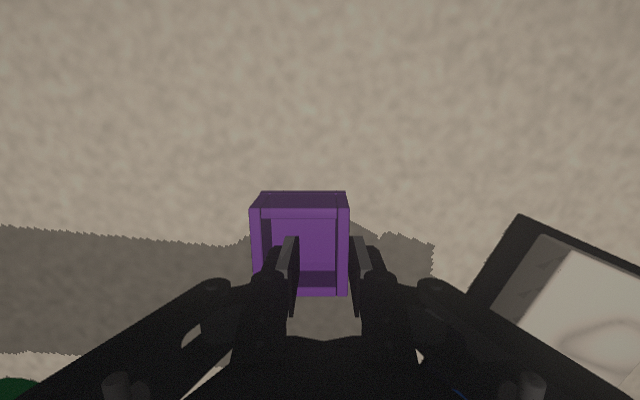

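View pics/s4.png

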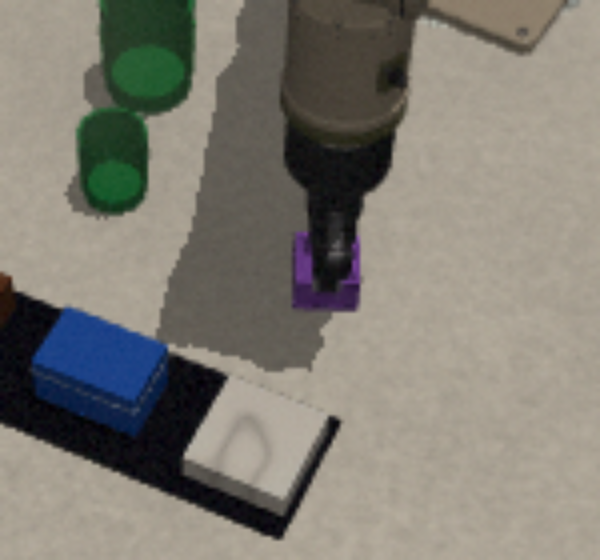

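In the wrist view the dish is upright at about (300,245), but the pads at (290,265) and (360,265) have not gripped it. I'll measure where the dish is relative to the pads.

```bash
python3 -c "
from h import *
im,d,c=snap('wrist')
r=manip.trace('salt_center','wrist')[0]; P=cloud(r['pixels'],d,c); print(np.percentile(P[:,2],[1,20,50,80,99]))
P=P[(P[:,2]>.029)&(P[:,2]<.04)]; print(len(P),yaw_rect(P), r['box'])
print(at_d([[290,250],[290,290],[355,250],[343,250],[343,280],[256,250],[300,260],[268,250]],d,c).round(3))
o=manip.get_obs();print(o['position'],o['grip_width'],o['grasp_force'])"
```

```text
[0.00142077 0.00537945 0.02431125 0.03306024 0.03431849]
3495 (array([0.42604887, 0.09052263]), [0.050304681062698364, 0.050220880657434464], 120.12274169921875) [245.9, 190.3, 350.6, 294.0]
[[0.419 0.098 0.05 ]
 [0.425 0.09  0.066]
 [0.444 0.112 0.049]
 [0.445 0.103 0.032]
 [0.454 0.088 0.032]
 [0.406 0.081 0.033]
 [0.433 0.073 0.005]
 [0.412 0.076 0.018]]
[0.43611791 0.096126   0.02286639] 0.30255842410219197 0.6279183737933636
```

The right pad pushed the dish about 11 mm and the left pad slipped over the rim. I'll lift clear, open, and regrip lower and more slowly.

```bash
python3 -m pendant '[[0,0,-0.5,0,0,0,-0.4],[0,0,-1.2,0,0,0,-0.4],[0,0,-1.6,0,0,0,1],[0,0,-1.6,0,0,0,1],[0,0,-1.6,0,0,0,1],[0,0,-1.6,0,0,0,1],[0,0,-1.6,0,0,0,1],[0,0,-1.6,0,0,0,1],[0,0,-1.6,0,0,0,1],[0,0,-1.6,0,0,0,1]]'; python3 -c "
from h import *
im,d,c=snap('wrist','w5')
r=manip.trace('salt_center','wrist')[0]; P=cloud(r['pixels'],d,c); P=P[(P[:,2]>.03)&(P[:,2]<.038)]; print(len(P),yaw_rect(P), r['box'])
m=yaw_rect(P); go([*m[0],.016],m[2]); go([*m[0],.016],m[2]+90)"
```

```text
clock: 11.05
position: [0.4361, 0.0961, 0.1029]
ee_rot: [0.501, 0.866, 0.0, -0.0]
ft_force: [0.3, 0.1, -0.2]
grip_width: 0.997
grasp_force: 0.0
1769 (array([0.42492908, 0.08955491]), [0.05036501958966255, 0.050132881850004196], 120.10588073730469) [269.3, 167.3, 341.2, 235.4]
ROW [-0.   -0.26  1.74] [ 0.   -0.   11.22] j7 0.22 t 11.15
ROW [-0.   -0.26  1.74] [ 0.   -0.   -0.03] j7 0.22 t 11.15
```

```bash
python3 -m pendant '[[0,-0.26,0.9,0,0,0,1],[0,-0.26,1.6,0,0,0,1],[0,-0.26,1.74,0,0,0,1],[0,-0.26,1.74,0,0,0,0.8],[0,-0.26,1.74,0,0,0,0.6],[0,-0.26,1.74,0,0,0,0.4],[0,-0.26,1.74,0,0,0,0.25],[0,-0.26,1.74,0,0,0,0.15],[0,-0.26,1.74,0,0,0,0.1],[0,-0.26,1.74,0,0,0,0.05]]' 25; python3 -c "
from h import *
go([.605,.002,.13],6.6)"
```

```text
clock: 12.4
position: [0.4252, 0.0898, 0.0165]
ee_rot: [0.501, 0.866, 0.0, 0.0]
ft_force: [-1.5, -0.1, 7.9]
grip_width: 0.577
grasp_force: 24.7
ROW [-3.31  2.24 -2.27] [ 0.   -0.    2.91] j7 0.27 t 12.4
```

```bash
python3 -m pendant '[[0,0,-1,0,0,0,-0.05],[0,0,-2.2,0,0,0,-0.05],[-0.8,0.6,-2.3,0,0,0.7,-0.05],[-1.6,1.1,-2.3,0,0,1.4,-0.05],[-2.4,1.7,-2.3,0,0,2.1,-0.05],[-3,2.1,-2.3,0,0,2.9,-0.05],[-3.3,2.24,-2.3,0,0,2.9,-0.05],[-3.3,2.24,-2.3,0,0,2.9,-0.05],[-3.3,2.24,-2.3,0,0,2.9,-0.05],[-3.3,2.24,-2.3,0,0,2.9,-0.05]]'; python3 -c "
from h import *
go([.605,.002,.0715],6.6)
im,d,c=snap('wrist','w6')
for t,a,b in [('salt_center',.12,.17),('giftbox_center',.045,.062)]:
  for r in manip.trace(t,'wrist')[:1]:
    P=cloud(r['pixels'],d,c); print(np.percentile(P[:,2],[1,50,99])); P=P[(P[:,2]>a)&(P[:,2]<b)]; print(t,len(P),yaw_rect(P))"
```

```text
clock: 13.65
position: [0.6035, 0.0033, 0.1311]
ee_rot: [0.664, 0.748, 0.0, -0.0]
ft_force: [-0.5, -0.1, -1.3]
grip_width: 0.574
grasp_force: 28.3
ROW [-0.03  0.03  1.19] [ 0.   -0.01  0.02] j7 0.17 t 13.65
[0.11546708 0.13750215 0.14865259]
salt_center 8576 (array([0.60459942, 0.00403091]), [0.050578679889440536, 0.050206996500492096], 96.89480590820312)
[0.01097238 0.05294647 0.05462168]
giftbox_center 2865 (array([0.6019693 , 0.02804571]), [0.05591757968068123, 0.0312065239995718], 6.70125150680542)
```

View pics/w6.png

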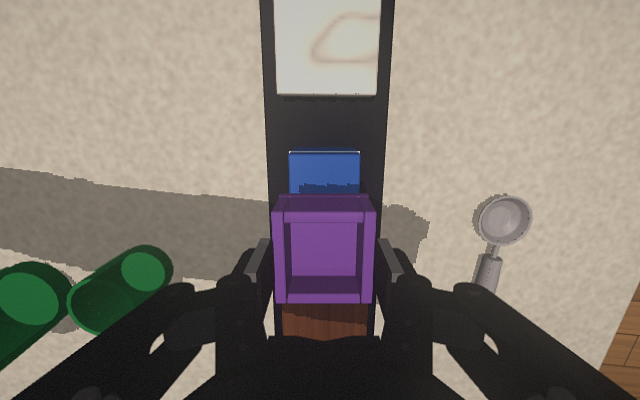

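The dish is held level at (325,250), lined up over the box. Lower and release gently.

```bash
python3 -m pendant '[[-0.04,0.02,0.6,0,0,0,-0.05],[-0.04,0.02,1,0,0,0,-0.05],[-0.04,0.02,1.15,0,0,0,-0.05],[-0.04,0.02,1.19,0,0,0,-0.05],[-0.04,0.02,1.19,0,0,0,-0.05],[-0.04,0.02,1.19,0,0,0,0.25],[-0.04,0.02,1.19,0,0,0,0.5],[-0.04,0.02,1.19,0,0,0,0.9],[-0.04,0.02,1.1,0,0,0,1],[-0.04,0.02,0,0,0,0,1]]'; python3 -m pendant '[[0,0,-0.3,0,0,0,1],[0,0,-0.5,0,0,0,1],[0,0,-0.5,0,0,0,1],[0,0,-0.5,0,0,0,1],[0,0,-0.5,0,0,0,1],[0,0,-0.5,0,0,0,1],[0,0,-0.5,0,0,0,1],[0,0,-0.5,0,0,0,1],[0,0,-0.5,0,0,0,1],[0,0,-0.5,0,0,0,1]]'; python3 -c "
from h import *
im,d,c=snap('wrist','w7')
for t,a,b in [('salt_center',.08,.1),('giftbox_center',.045,.062),('tumbler_center',.06,.08)]:
  for r in manip.trace(t,'wrist')[:2]:
    P=cloud(r['pixels'],d,c); print(np.percentile(P[:,2],[1,50,99])); P=P[(P[:,2]>a)&(P[:,2]<b)]; print(t,len(P),yaw_rect(P) if len(P)>50 else '')
im,d,c=snap('top')
for r in manip.trace('tumbler_center','top')[:2]:
    P=cloud(r['pixels'],d,c); P=P[P[:,2]>.055];print('top',len(P),yaw_rect(P),P.mean(0))
go([.43,-.1,.16],0)"
```

```text
clock: 15.05
position: [0.603, 0.0007, 0.1285]
ee_rot: [0.664, 0.747, -0.003, -0.002]
ft_force: [0.3, 0.3, 0.8]
grip_width: 0.996
grasp_force: 0.0
clock: 16.3
position: [0.6054, 0.0005, 0.1559]
ee_rot: [0.665, 0.747, 0.0, -0.0]
ft_force: [1.1, -0.2, 0.5]
grip_width: 0.999
grasp_force: 0.0
[0.05347422 0.07312268 0.08834819]
salt_center 1968 (array([0.60688412, 0.00114258]), [0.05005475878715515, 0.049905791878700256], 96.68010711669922)
[0.00987037 0.05286956 0.05460042]
giftbox_center 1475 (array([0.60151553, 0.0338504 ]), [0.05604300647974014, 0.021721776574850082], 9.506175994873047)
[0.00140817 0.05292695 0.09787924]
tumbler_center 1592 (array([ 0.34388286, -0.13913776]), [0.07198198139667511, 0.026807546615600586], 105.25814056396484)
[-4.94447539e-05  4.77820870e-02  7.00675138e-02]
tumbler_center 1255 (array([ 0.43428114, -0.09960347]), [0.05562596768140793, 0.05283903330564499], 160.15042114257812)
top 317 (array([ 0.3154234 , -0.14235628]), [0.07781418412923813, 0.07635479420423508], 44.425445556640625) [ 0.31354818 -0.14475463  0.08800168]
top 69 (array([ 0.4307127 , -0.10282347]), [0.050671257078647614, 0.04544917121529579], 179.08807373046875) [ 0.42842358 -0.10699074  0.06744688]
ROW [-1.59 -3.72 -0.08] [ 0.   -0.    0.84] j7 0.17 t 16.6
```

```bash
python3 -m pendant '[[-1.6,-3.7,0,0,0,2.1,1],[-1.6,-3.7,0,0,0,2.1,1],[-1.6,-3.7,0,0,0,2.1,1],[-1.6,-3.7,0,0,0,2.1,1],[-1.6,-3.7,0,0,0,2.1,1],[-1.6,-3.7,0,0,0,2.1,1],[-1.6,-3.7,0,0,0,2.1,1],[-1.6,-3.7,0,0,0,2.1,1],[-1.6,-3.7,0,0,0,2.1,1],[-1.6,-3.7,0,0,0,2.1,1]]'; python3 -c "
from h import *
im,d,c=snap('wrist','w8')
for r in manip.trace('tumbler_center','wrist')[:3]:
    P=cloud(r['pixels'],d,c); print(r['p'],r['box'],P[:,2].max()); P=P[P[:,2]>P[:,2].max()-.006]; print(len(P),cv2.minEnclosingCircle(P[:,:2].astype(np.float32)))
go([.433,-.1,.03],-10)"
```

```text
clock: 17.85
position: [0.4311, -0.1005, 0.1558]
ee_rot: [0.767, 0.642, -0.0, -0.0]
ft_force: [0.5, 0.5, 0.7]
grip_width: 0.999
grasp_force: 0.0
0.98 [139.5, 210.4, 261.8, 323.1] 0.21863361952962915
6 ((0.37943875789642334, -0.07944975793361664), 0.001359028392471373)
0.71 [291.9, 157.8, 361.3, 235.0] 0.07128216962218245
1001 ((0.4329502582550049, -0.1022614911198616), 0.02797175571322441)
ROW [0.02 0.04 2.52] [ 0.   -0.   -0.01] j7 -0.07 t 17.95
```

View pics/w8.png

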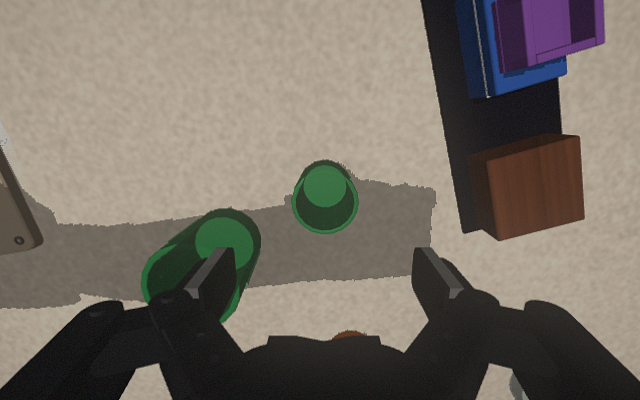

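The small tumbler is at (325,197), centred, and the left pad clears the larger one.

```bash
python3 -m pendant '[[-0.03,0.04,1,0,0,0,1],[-0.03,0.04,1.9,0,0,0,1],[-0.03,0.04,2.4,0,0,0,1],[-0.03,0.04,2.5,0,0,0,0.8],[-0.03,0.04,2.5,0,0,0,0.6],[-0.03,0.04,2.5,0,0,0,0.45],[-0.03,0.04,2.5,0,0,0,0.3],[-0.03,0.04,2.5,0,0,0,0.2],[-0.03,0.04,2.5,0,0,0,0.1],[-0.03,0.04,2.5,0,0,0,0]]' 30; python3 -c "
from h import *
go([.5905,.1275,.16],-3)"
```

```text
clock: 19.2
position: [0.433, -0.1021, 0.0318]
ee_rot: [0.767, 0.642, 0.001, -0.0]
ft_force: [-5.2, 1.8, 11.9]
grip_width: 0.637
grasp_force: 29.4
ROW [ 5.08  2.3  -2.56] [ 0.   -0.01 -0.89] j7 0.07 t 19.2
```

```bash
python3 -m pendant '[[0,0,-1,0,0,0,0],[0,0,-2.2,0,0,0,0],[1,0.4,-2.6,0,0,0,0],[2,0.9,-2.6,0,0,-0.4,0],[3,1.3,-2.6,0,0,-0.9,0],[4,1.8,-2.6,0,0,-0.9,0],[4.7,2.1,-2.6,0,0,-0.9,0],[5.08,2.3,-2.6,0,0,-0.9,0],[5.08,2.3,-2.6,0,0,-0.9,0],[5.08,2.3,-2.6,0,0,-0.9,0]]'; python3 -c "
from h import *
im,d,c=snap('wrist','w9')
for t in ['tumbler_center','white_plinth']:
  r=manip.trace(t,'wrist')[0]; P=cloud(r['pixels'],d,c); z=np.percentile(P[:,2],99); print(t,r['p'],r['box'],z)
  if t[0]=='t': P=P[P[:,2]>z-.006]; print(cv2.minEnclosingCircle(P[:,:2].astype(np.float32)))
  else: P=P[(P[:,2]>.025)&(P[:,2]<.036)]; print(len(P),yaw_rect(P))
go([.5915,.127,.064],-3)"
```

```text
clock: 20.45
position: [0.5902, 0.1266, 0.1609]
ee_rot: [0.725, 0.689, -0.0, 0.0]
ft_force: [0.2, -0.3, -2.4]
grip_width: 0.637
grasp_force: 33.5
tumbler_center 0.8 [259.6, 184.4, 390.2, 338.0] 0.19928557218622123
((0.5918556451797485, 0.12640078365802765), 0.02848457545042038)
white_plinth 0.88 [277.8, 140.2, 367.8, 217.6] 0.031784355773614346
4122 (array([0.59243995, 0.12701124]), [0.08002197742462158, 0.07892315089702606], 6.319515228271484)
ROW [0.01 0.02 1.94] [ 0. -0.  0.] j7 -0.22 t 20.6
```

View pics/w9.png

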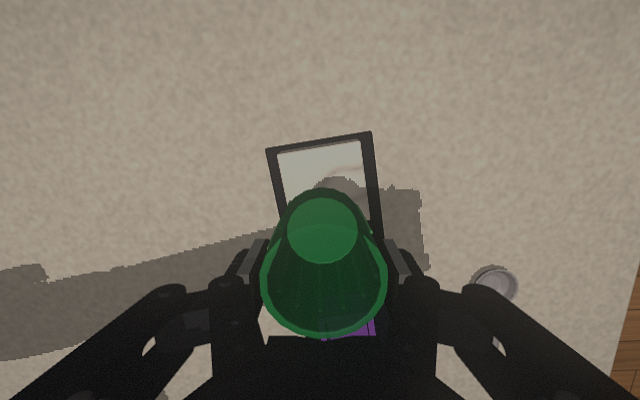

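The tumbler is held at (323,262), over the white plinth centre to within 1 mm.

```bash
python3 -m pendant '[[0.01,0.01,1,0,0,0,0],[0.01,0.01,1.7,0,0,0,0],[0.01,0.01,1.92,0,0,0,0],[0.01,0.01,1.95,0,0,0,0],[0.01,0.01,1.95,0,0,0,0],[0.01,0.01,1.95,0,0,0,0.35],[0.01,0.01,1.95,0,0,0,0.6],[0.01,0.01,1.95,0,0,0,1],[0.01,0.01,1.9,0,0,0,1],[0.01,0.01,1,0,0,0,1]]'; python3 -m pendant '[[0,0,-0.8,0,0,0,1],[0,0,-1.6,0,0,0,1],[0,0,-1.6,0,0,0,1],[0,0,-1.6,0,0,0,1],[0,0,-1.6,0,0,0,1],[0,0,-1.6,0,0,0,1],[0,0,-1.6,0,0,0,1],[0,0,-1.6,0,0,0,1],[0,0,-1.6,0,0,0,1],[0,0,-1.6,0,0,0,1]]'; python3 -c "
from h import *
im,d,c=snap('wrist','w10')
r=manip.trace('tumbler_center','wrist')[0]; P=cloud(r['pixels'],d,c); z=np.percentile(P[:,2],99);  P=P[P[:,2]>z-.006]; print(z,cv2.minEnclosingCircle(P[:,:2].astype(np.float32)))
im,d,c=snap('top')
r=manip.trace('jar_center','top')[0]; P=cloud(r['pixels'],d,c); P=P[P[:,2]>.04]; print(P.mean(0),cv2.minEnclosingCircle(P[:,:2].astype(np.float32)))
go([.43,-.308,.19],-20)"
```

```text
clock: 21.85
position: [0.5889, 0.1277, 0.1088]
ee_rot: [0.725, 0.689, -0.003, -0.001]
ft_force: [0.9, 0.6, 1.1]
grip_width: 1.0
grasp_force: 0.0
clock: 23.1
position: [0.5911, 0.128, 0.1909]
ee_rot: [0.725, 0.689, 0.0, -0.0]
ft_force: [-0.4, 0.1, 1.2]
grip_width: 0.998
grasp_force: 0.0
0.10111333047525883 ((0.5921062231063843, 0.1279529631137848), 0.027981910854578018)
[ 0.42682891 -0.30663463  0.0651264 ] ((0.4263746440410614, -0.3078981041908264), 0.027612777426838875)
ROW [-8.87 -2.77  0.02] [ 0.   -0.    2.14] j7 -0.23 t 23.3
```

```bash
python3 -m pendant '[[-8.8,-2.8,0,0,0,2.1,1],[-8.8,-2.8,0,0,0,2.1,1],[-8.8,-2.8,0,0,0,2.1,1],[-8.8,-2.8,0,0,0,2.1,1],[-8.8,-2.8,0,0,0,2.1,1],[-8.8,-2.8,0,0,0,2.1,1],[-8.8,-2.8,0,0,0,2.1,1],[-8.8,-2.8,0,0,0,2.1,1],[-8.8,-2.8,0,0,0,2.1,1],[-8.8,-2.8,0,0,0,2.1,1]]'; python3 -c "
from h import *
im,d,c=snap('wrist','w11')
for r in manip.trace('jar_center','wrist')[:2]:
    P=cloud(r['pixels'],d,c); print(r['p'],r['box'],np.percentile(P[:,2],99)); L=P[(P[:,2]>.058)&(P[:,2]<.07)]; K=P[P[:,2]>.074]; print(len(L),cv2.minEnclosingCircle(L[:,:2].astype(np.float32)),len(K),cv2.minEnclosingCircle(K[:,:2].astype(np.float32)))
    g=cv2.minEnclosingCircle(L[:,:2].astype(np.float32))[0]; go([*g,.031],-20)"
```

```text
clock: 24.55
position: [0.4294, -0.3034, 0.1908]
ee_rot: [0.817, 0.576, 0.0, -0.0]
ft_force: [0.3, 0.4, -0.5]
grip_width: 0.998
grasp_force: 0.0
0.7 [296.0, 164.9, 352.9, 225.0] 0.07915630710689683
1793 ((0.42780745029449463, -0.31366220116615295), 0.025397706776857376) 249 ((0.4275953471660614, -0.3139874339103699), 0.008590254001319408)
ROW [-0.21  0.04  3.2 ] [-0.   -0.    0.05] j7 0.3 t 24.65
```

View pics/w11.png

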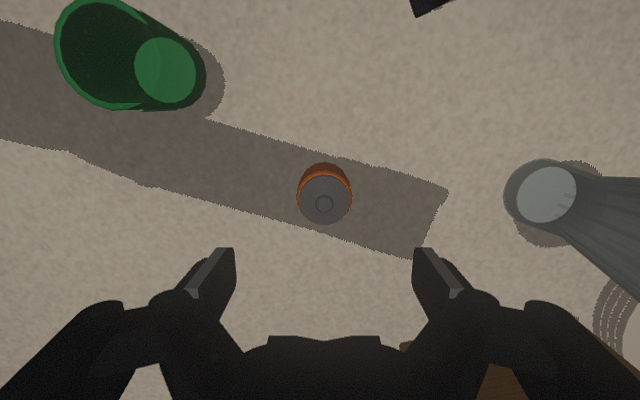

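The jar is at (324,195), knob at (324,203), and the vase foot at (545,195) is well clear.

```bash
python3 -m pendant '[[-0.21,0.04,1.2,0,0,0,1],[-0.21,0.04,2.3,0,0,0,1],[-0.21,0.04,3,0,0,0,1],[-0.21,0.04,3.2,0,0,0,0.8],[-0.21,0.04,3.2,0,0,0,0.6],[-0.21,0.04,3.2,0,0,0,0.45],[-0.21,0.04,3.2,0,0,0,0.3],[-0.21,0.04,3.2,0,0,0,0.2],[-0.21,0.04,3.2,0,0,0,0.1],[-0.21,0.04,3.2,0,0,0,0]]' 45; python3 -c "
from h import *
go([.619,-.13,.17],-12)"
```

```text
clock: 25.9
position: [0.4279, -0.3151, 0.0328]
ee_rot: [0.818, 0.576, 0.001, 0.0]
ft_force: [-4.7, 3.9, 15.6]
grip_width: 0.634
grasp_force: 44.5
ROW [ 4.78  2.35 -2.74] [ 0.01 -0.01 -0.96] j7 0.49 t 25.9
```

```bash
python3 -m pendant '[[0,0,-1,0,0,0,0],[0,0,-2.2,0,0,0,0],[1,0.5,-2.75,0,0,0,0],[2,1,-2.75,0,0,-0.4,0],[3,1.5,-2.75,0,0,-0.9,0],[4,2,-2.75,0,0,-0.9,0],[4.6,2.3,-2.75,0,0,-0.9,0],[4.78,2.35,-2.75,0,0,-0.9,0],[4.78,2.35,-2.75,0,0,-0.9,0],[4.78,2.35,-2.75,0,0,-0.9,0]]'; python3 -c "
from h import *
im,d,c=snap('wrist','w12')
for t in ['jar_center','walnut_plinth']:
  r=manip.trace(t,'wrist')[0]; P=cloud(r['pixels'],d,c); z=np.percentile(P[:,2],99); print(t,r['p'],r['box'],z)
  if t[0]=='j': P=P[(P[:,2]>z-.02)&(P[:,2]<z-.01)]; print(cv2.minEnclosingCircle(P[:,:2].astype(np.float32)))
  else: P=P[(P[:,2]>.04)&(P[:,2]<.052)]; print(len(P),yaw_rect(P))
go([.621,-.131,.08],-12.5)"
```

```text
clock: 27.15
position: [0.6176, -0.1311, 0.1687]
ee_rot: [0.781, 0.625, -0.0, 0.0]
ft_force: [-0.7, -0.0, -3.2]
grip_width: 0.63
grasp_force: 51.3
jar_center 0.92 [264.5, 185.5, 379.3, 323.2] 0.21478620037593302
((0.6190218329429626, -0.13048622012138367), 0.025263873860239983)
walnut_plinth 0.66 [273.4, 136.2, 377.0, 218.5] 0.046877634312009475
3912 (array([ 0.62151355, -0.13155285]), [0.07996893674135208, 0.07939145714044571], 6.4209513664245605)
ROW [0.01 0.06 1.77] [ 0.   -0.   -0.01] j7 0.13 t 27.3
```

View pics/w12.png

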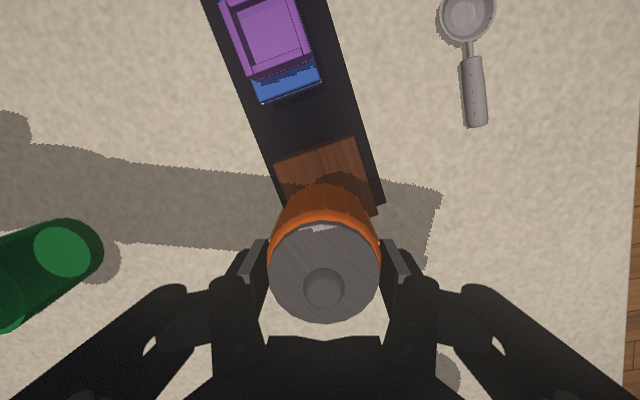

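The jar is held upright at (323,255) over the walnut plinth and needs about 2.5 mm along tool y. Lower and release.

```bash
python3 -m pendant '[[0,0.05,1,0,0,0,0],[0,0.05,1.6,0,0,0,0],[0,0.05,1.75,0,0,0,0],[0,0.05,1.78,0,0,0,0],[0,0.05,1.78,0,0,0,0],[0,0.05,1.78,0,0,0,0.35],[0,0.05,1.78,0,0,0,0.6],[0,0.05,1.78,0,0,0,1],[0,0.05,1.7,0,0,0,1],[0,0.05,0.8,0,0,0,1]]'; python3 -m pendant '[[0,0,-1,0,0,0,1],[0,0,-2,0,0,0,1],[-1,-1,-2.5,0,0,0,1],[-2,-2,-2.5,0,0,0,1],[-2,-3,-2.5,0,0,0,1],[-2,-3,-2.5,0,0,0,1],[-2,-3,-2.5,0,0,0,1],[-2,-3,-2.5,0,0,0,1],[-2,-3,-2.5,0,0,0,1],[-2,-3,-2.5,0,0,0,1]]'; python3 -c "
from h import *
for cam in ['top','scene']:
  im,d,c=snap(cam,cam+'9')
  cv2.imwrite('pics/c_'+cam+'.png',cv2.resize(im[120:300,200:420,::-1],None,fx=3.5,fy=3.3))
  for t,h0,h1 in [('jar_center',.10,.119),('tumbler_center',.09,.11),('salt_center',.08,.1),('giftbox_center',.045,.062),('walnut_plinth',.04,.05),('white_plinth',.025,.036),('vase',0,.3),('dish',0,.1),('spoon',0,.1)]:
    for r in manip.trace(t,cam)[:1]:
      P=cloud(r['pixels'],d,c); z=np.percentile(P[:,2],98); P=P[(P[:,2]>h0)&(P[:,2]<h1)]; print(cam,t,round(r['p'],2),z.round(3),len(P),np.round(yaw_rect(P)[0],3) if len(P)>20 else '',np.round(np.median(P,0),3))
"
```

```text
clock: 28.55
position: [0.6191, -0.1294, 0.1265]
ee_rot: [0.78, 0.626, -0.002, -0.002]
ft_force: [0.2, 1.0, 1.1]
grip_width: 0.997
grasp_force: 0.0
clock: 29.8
position: [0.4531, -0.1952, 0.2531]
ee_rot: [0.78, 0.626, -0.001, 0.0]
ft_force: [-0.0, 0.1, -0.1]
grip_width: 1.002
grasp_force: 0.0
top jar_center 0.89 0.126 272 [ 0.62  -0.127] [ 0.619 -0.125  0.112]
top tumbler_center 0.69 0.101 192 [ 0.316 -0.143] [ 0.313 -0.144  0.098]
top salt_center 0.62 0.091 135 [0.605 0.003] [0.606 0.003 0.087]
top giftbox_center 0.74 0.06 254 [0.603 0.003] [0.598 0.019 0.054]
top walnut_plinth 0.75 0.054 337 [ 0.619 -0.13 ] [ 0.601 -0.115  0.046]
top white_plinth 0.71 0.038 349 [0.591 0.128] [0.574 0.11  0.031]
top vase 0.6 0.202 1871 [ 0.667 -0.439] [ 0.663 -0.422  0.139]
top dish 0.93 0.048 2541 [0.665 0.448] [0.667 0.454 0.009]
top spoon 0.93 0.021 391 [ 0.779 -0.044] [ 0.779 -0.02   0.011]
scene jar_center 0.68 0.123 211 [ 0.626 -0.128] [ 0.629 -0.124  0.111]
scene tumbler_center 0.91 0.101 119 [0.593 0.127] [0.597 0.129 0.097]
scene salt_center 0.73 0.089 156 [0.607 0.001] [0.609 0.002 0.085]
scene giftbox_center 0.64 0.056 168 [0.607 0.001] [0.619 0.031 0.052]
scene walnut_plinth 0.79 0.049 265 [ 0.624 -0.132] [ 0.645 -0.11   0.044]
scene white_plinth 0.58 0.035 330 [0.594 0.126] [0.615 0.145 0.029]
scene vase 0.86 0.199 2013 [ 0.622 -0.478] [ 0.667 -0.391  0.149]
scene dish 0.9 0.045 3692 [0.667 0.447] [0.661 0.45  0.007]
scene spoon 0.88 0.021 342 [ 0.777 -0.045] [ 0.781 -0.021  0.011]
```

View pics/c_scene.png

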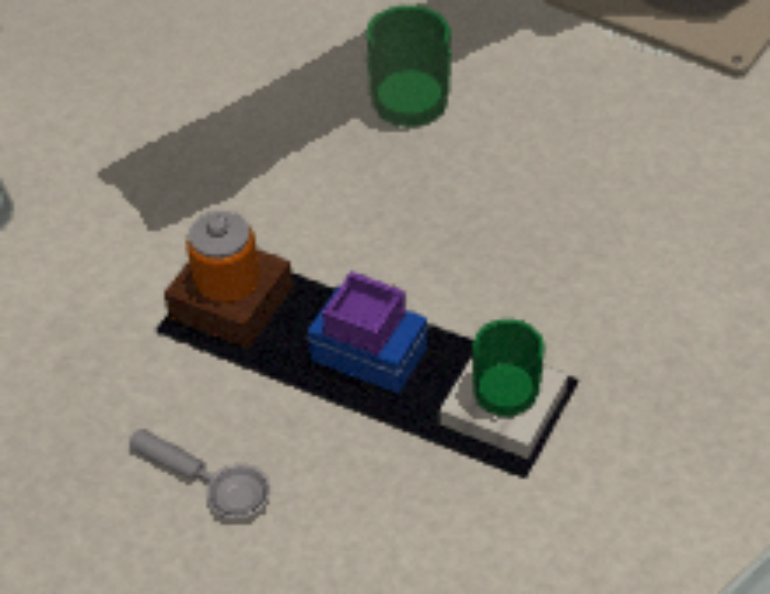

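The jar at (222,260) stands on the walnut plinth, the salt dish on the box at (365,320), and the tumbler at (508,365) on the white plinth. All are upright and within tolerance, and the bystanders haven't moved.

```bash
python3 -c "
from workcell import manip
print(manip.hand_in())"
```

```text
the job is handed in; nothing more can be done
None
```

The sale lot is set out and the job handed in at about 30 s on the clock: final camera checks put all four pieces upright and within tolerance and the bystanders unmoved, but the hand-in returned no verdict.

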